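Close the book press by stroking its wing screw round

ROBOT

A 7-joint arm with a two-finger parallel gripper is mounted at the origin on the work surface. World frame = base frame: x ahead of the robot, y to its left, z up, the work surface at z = 0. Lengths are in m, angles in degrees, forces in N, time in s.
With the tool pointing down it reaches from about 0.425 to 0.875 m from the base axis. Payload 4.7 kg.
Tool frame: the origin (TCP) lies on the centre line of the jaws, within the pads' length; the fingertips stand 25 mm ahead of it and the grasp point (between the pads) lies 6 mm ahead of it; z points along the fingers, y is the direction in which the jaws open and shut (so a half turn about z gives the same grasp; the last joint's range is limited). The gripper opens to 87 mm and grips with 3 to 60 N. Pads are 19 mm wide; open, the fingers measure 117 mm over their backs; the gripper's body (75 mm by 190 mm) begins 51 mm behind the grasp point.
Start: joints at [-71.9, 18.392, -4.016, 83.108, 1.295, 78.541, -3.26], TCP at [0.193, 0.621, 0.248] pointing down, gripper open.
Joint ranges: [-163.93, 163.93], [-17.29, 119.83], [-79.2, 71.16], [3.27, 140.29], [-89.18, 269.18], [5.43, 117.66], [-154.24, 154.24]. Speed limits (degrees/s): [147.25, 147.25, 180, 180, 180, 180, 180].

INTERFACE

Orientations are given as [roll, pitch, yaw] about the fixed x, y, z axes, in that order (R = Rz(yaw) Ry(pitch) Rx(roll)).
In Python, from cell import env gives the robot as it stands.
- The arm moves only by the shell command python3 -m creep 'ROWS' [OPENING] [FORCE]. ROWS is JSON, a list of rows, each an object of numbers: "tx", "ty", "tz": the shift along the tool's x, y, z in m; "rx", "ry", "rz": the turn, a rotation vector about the tool's x, y, z in degrees. In form: [{"tx": .., "ty": .., "tz": .., "rx": .., "ry": .., "rz": ..}, ...]. A call has 1 to 20 rows; each row shifts and turns the commanded pose from where the row before left it, along the tool's axes as they then stand; what a row does not reach is not made up. A row lasts 1/8 s, in which the tool goes at most 62.5 mm and 10.7 degrees, less where a joint would pass 70% of its speed; a pose out of reach is approached as far as the arm can. A call is refused whole if a number of a shift passes 0.0625 or a number of a turn 10.7, either way. A call with a gripper value outside its range is refused whole. OPENING is the finger opening in m, from 0 to 0.087, set as the call begins (- or left out, the last holds). The fingers move at their own pace and stop on an object; FORCE is the grip in N (left out, the last holds). Time passes only in rows, so rows that do not move let the fingers close. It gives the time, the measured TCP pose, the force and the opening at its end, in the units of the state.
- env.get_obs(): the state, without advancing time (a new reading comes with each control period).
- env.read_camera(name): name is "scene" or "top" or "wrist"; returns a dict with "pixels" (384x512x3 uint8, red, green, blue), "intrinsics" (3x3 intrinsics, pixels), "R" (3x3) and "t" (3): a world point X has camera coordinates R X + t. Camera axes: x right, y down, z forward; pixel columns grow to the right and rows downward; lengths in m; the calibration is good to about 2 mm. A picture is of the moment at which its call begins. There is no depth.
- env.sign_off(): hands the job in, once; it reports no verdict.
The state is a dict: "time_s": time; "qpos": joint angles; "joint_velocities": joint speeds; "effort": joint torques, N m; "tool_pos": TCP position; "tool_rot": TCP orientation; "force": force on the tool from outside, world axes, zero at the start; "wrist_torque": the same for the moment, N m; "grip_width": finger opening in m.
Only numpy, scipy, OpenCV 4.12 (cv2) and the standard library are available. Lean on these libraries where they do the work, as an engineer would, in place of code of your own. Each camera call takes 0.05 s, during which the arm holds its last target.

TASK

Screw the little book press down on the mended book: push the wings of its wing screw round clockwise (seen from above) with the fingertips, stroke after stroke, until the wooden platen bears firmly on the book and the screw will turn no further. Only push the wings from one side at a time, never take the screw between the fingers; leave the book and the things beside the press where they are, and finish clear of everything.

Things in the scene. Friction and masses are not known exactly. Their poses are not given: they have to be found in the camera images.
- press: book press screwed to the table (cannot move): plywood base 260 x 250 mm, 22 mm thick; a dark steel bridge 46 mm wide (local x) and 250 mm long (local y) with its top 133 mm above the table stands on two steel columns at local y = +-105 mm (nut heads on the bridge above them reach 140 mm). Origin: centre of the base's underside on the table; the screw's vertical axis passes through it; z up.
- wing_screw (a joint): angle of the wing screw (rad), growing as it turns CLOCKWISE seen from above, which lowers screw and platen together by 12 mm a turn (1.9 mm per rad). It starts somewhere from 0 to 2; the platen meets the book at about 4.6; a hard stop is at 5.2. The screw turns easily (about 2 N at a wing's end until the platen meets the book, then quickly stiffer), has friction and stays where it is left.
- screw_top (a point): point on the screw's axis level with the top of the wings (26 mm above the wings' underside, which is always at least 8 mm above the bridge). The blunt rounded end of the screw stands 8 mm above this point, 17 mm in diameter. The hub between the wings is 22 x 26 mm. Its x axis runs along the wings to wing tip 1; z up.
- wing_tip_1 (a point): outer end of one wing, 14 mm below the top of the wings, 50 mm from the screw's axis. Each wing is a flat upright bright-metal blade, 8 mm thick, 26 mm tall, reaching from the hub (11 mm from the axis) to 50 mm from the axis; the two wings are opposite each other.
- wing_tip_2 (a point): the same point at the outer end of the opposite wing
- side_a: one long side of the wing screw (half its thickness, both wings and hub): the half on the side of the screw's local +y. Pushing it near wing tip 1 (towards local -y) turns the screw clockwise. Origin on the screw's axis at the underside of the wings, axes as for screw_top.
- side_b: the other long side of the wing screw (local -y). Pushing it near wing tip 2 (towards local +y) turns the screw clockwise. Touching side_a and side_b at once counts as taking the screw between the fingers. Same origin and axes as side_a.
- platen: plywood pressing board 200 x 165 x 15 mm under the bridge, carried by the screw, it only moves up and down. Origin: centre of its underside.
- book: loose book lying on the base under the platen, 210 x 150 x 36 mm, blue cloth covers. Origin: centre of its underside.
- book_top (a point): centre of the book's top cover, 36 mm above its underside
- glue: bystander: white glue bottle, 48 mm in diameter, 125 mm tall, standing on the table. Origin: centre of its underside.
- tape: bystander: roll of clear tape lying flat, 90 mm in diameter, 24 mm high. Origin: centre of its underside.
- brush: bystander: glue brush lying on the table. Origin: underside, at the middle of its length, handle to local -x.

How it is judged:
By the outcome, as a careful person would: the job done as asked, in the order asked, and still so for the second after the job is handed in, with the robot touching nothing.
It also fails if it takes over 67 s, if anything falls off the work surface, if the arm or the gripper's body presses on something with over 40 N, if the wrist force passes 120 N, or if a joint passes its speed limit or range.

## Working session

There is one attempt and no reset: what is moved stays moved. The work goes in short steps, Python scripts to look and compute and a shell command to move; the robot and the scene stay as the last step left them, time stands still between calls to the robot, and variables do not carry over. Pictures are saved under pics/ and viewed, and the job is handed in when it is done.

```bash
ls; mkdir -p pics; python3 - <<'E'
from cell import env
import cv2
o=env.get_obs()
for k in o: print(k,o[k])
for n in ["scene","top","wrist"]:
    c=env.read_camera(n)
    cv2.imwrite(f"pics/{n}0.png",cv2.cvtColor(c["pixels"],cv2.COLOR_RGB2BGR))
    print(n,c["intrinsics"],c["R"],c["t"])
E
```

```text
pics
time_s 0.0
qpos [-71.89881615  18.44003767  -4.01689217  83.1749072    1.29460596
  78.53982444  -3.25993482]
joint_velocities [-0.00170819  0.08021864 -0.05937544 -0.04448692  0.10021469  0.0413179
 -0.07324956]
effort [-3.40053239e-04 -4.91299367e+01 -4.03871499e-01 -3.12526166e+01
 -6.38242043e-02  4.37918189e-02  1.61718890e-04]
tool_pos [0.19310205 0.6201288  0.24645051]
tool_rot [-1.79890457e+02  4.87910291e-03  1.62709848e+02]
force [ 0.3429256   0.19187748 -1.15894113]
wrist_torque [0.03627145 0.03396855 0.0052899 ]
grip_width 0.08689684252985747
scene [[413.83639394   0.         250.88686132]
 [  0.         413.83639394 191.29731171]
 [  0.           0.           1.        ]] [[-0.52951994  0.84820051 -0.01282675]
 [ 0.59756399  0.36223349 -0.71533501]
 [-0.60210124 -0.38644896 -0.69866394]] [ 0.25129961 -0.31728505  1.49343877]
top [[476.91960489   0.         253.16548337]
 [  0.         476.91960489 188.52441168]
 [  0.           0.           1.        ]] [[-0.01626138 -0.99974925  0.01539518]
 [-0.99388398  0.01448016 -0.10947587]
 [ 0.1092255  -0.01708126 -0.99387022]] [0.0817669  0.60351014 1.28900924]
wrist [[268.14044049   0.         256.10371645]
 [  0.         268.14044049 189.34618348]
 [  0.           0.           1.        ]] [[ 0.29723792  0.95480204 -0.00163569]
 [ 0.91448147 -0.28419236  0.28802489]
 [ 0.27454191 -0.08710773 -0.95762152]] [-0.64978015 -0.03690688  0.39074823]
```

View pics/scene0.png

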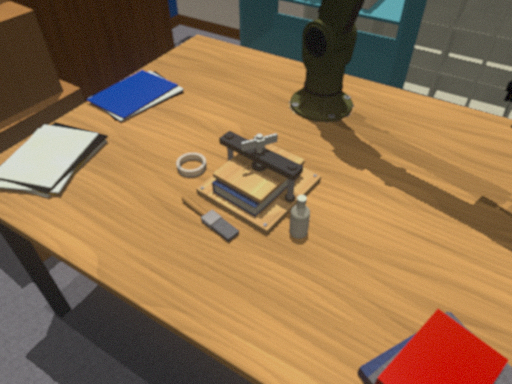

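View pics/top0.png

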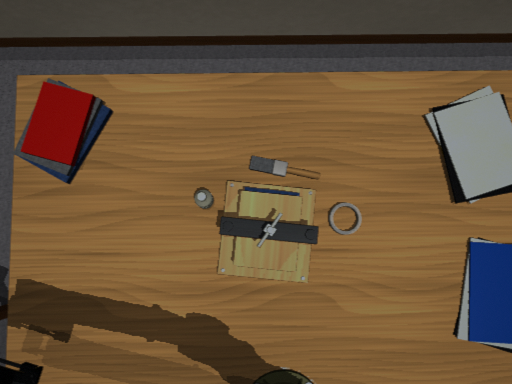

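View pics/wrist0.png

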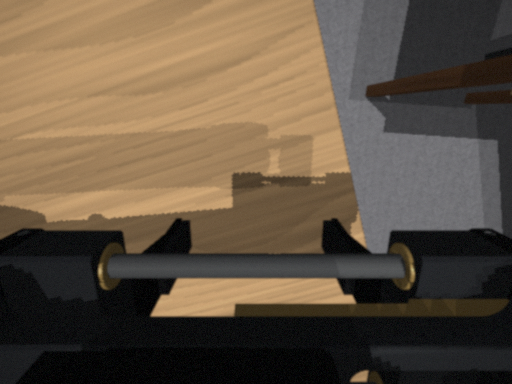

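The top view shows the press centred near (269,231), with the wings running from about (259,247) to (281,213). The glue is at (203,198), the tape at (345,218) and the brush at (285,167). The robot base is at the bottom.

```bash
cat > h.py <<'E'
import numpy as np, cv2
from cell import env
def ray(c,u,v):
    K,R,t=c["intrinsics"],np.array(c["R"]),np.array(c["t"])
    d=R.T@np.linalg.solve(K,[u,v,1.0]); o=-R.T@t
    return o,d
def onz(c,u,v,z):
    o,d=ray(c,u,v); return o+d*(z-o[2])/d[2]
def proj(c,X):
    p=c["R"]@np.array(X)+c["t"]; p=c["intrinsics"]@p; return p[:2]/p[2]
def tri(c1,p1,c2,p2):
    o1,d1=ray(c1,*p1);o2,d2=ray(c2,*p2)
    s=np.linalg.lstsq(np.c_[d1,-d2],o2-o1,rcond=None)[0]
    a=o1+s[0]*d1;b=o2+s[1]*d2
    return (a+b)/2,np.linalg.norm(a-b)
def save(c,name,box=None,k=1):
    im=cv2.cvtColor(c["pixels"],cv2.COLOR_RGB2BGR)
    if box: x0,y0,x1,y1=box; im=im[y0:y1,x0:x1]
    cv2.imwrite(f"pics/{name}.png",cv2.resize(im,None,fx=k,fy=k,interpolation=cv2.INTER_CUBIC))
E
python3 - <<'E'
from h import *
c=env.read_camera("top"); save(c,"topz",(210,170,330,290),5)
c=env.read_camera("scene"); save(c,"scenez",(180,110,330,220),5)
E
```

```text
(no output)
```

View pics/topz.png

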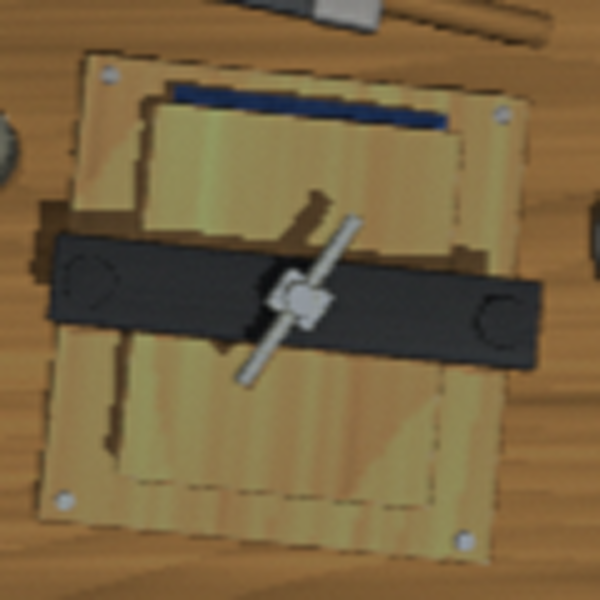

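View pics/scenez.png

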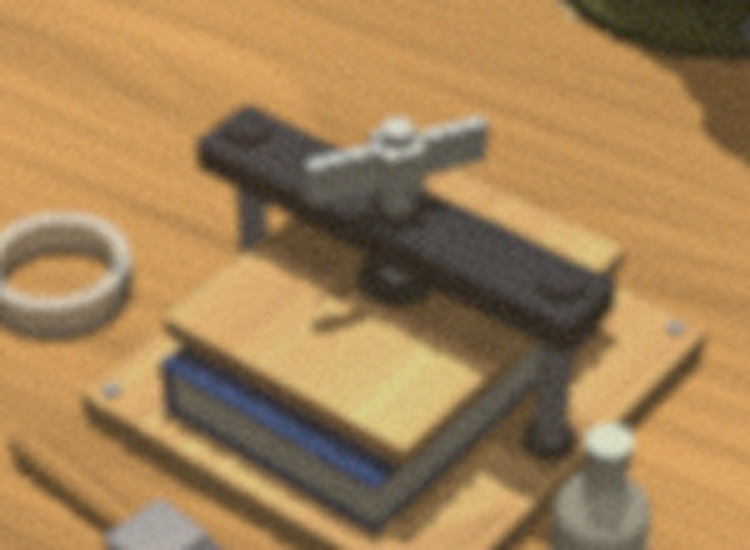

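Zoomed top view: the base corners are at about (85,55), (527,97), (487,563) and (40,518). The wing ends are at (354,217) and (242,382), and the hub is at (303,300). In the scene crop the wing ends' tops are at (310,160) and (485,122), and the screw end is at (398,125).

```bash
python3 - <<'E'
from h import *
t=env.read_camera("top"); s=env.read_camera("scene")
f=lambda x,y:(210+(x+.5)/5-.5,170+(y+.5)/5-.5)
g=lambda x,y:(180+(x+.5)/5-.5,110+(y+.5)/5-.5)
B=[onz(t,*f(*p),.022) for p in [(85,55),(527,97),(487,563),(40,518)]]
for b in B: print(b.round(4))
print("base c",np.mean(B,0).round(4),[np.linalg.norm(B[i]-B[i-1]).round(4) for i in range(4)])
for n,p,q in [("tipF",(354,217),(310,160)),("tipN",(242,382),(485,122)),("end",(306,298),(398,125))]:
    X,e=tri(t,f(*p),s,g(*q)); print(n,X.round(4),e.round(4))
for z in (.17,.175,.18):
    a=onz(t,*f(354,217),z);b=onz(t,*f(242,382),z);print(z,a.round(4),b.round(4),np.linalg.norm(a-b).round(4),((a+b)/2).round(4), np.degrees(np.arctan2(*(a-b)[1::-1])))
# bridge
C=[onz(t,*f(*p),.133) for p in [(55,235),(541,283),(535,370),(50,320)]]
print("bridge",np.mean(C,0).round(4),[c.round(4) for c in C])
for n,p,z in [("glue",(203,197),.125),("tape",(345,218),.024),("brushhead",(267,164),.02),("brushend",(319,177),.01)]:
    print(n,onz(t,*p,z).round(4))
E
```

```text
[0.6292 0.1462 0.022 ]
[ 0.602  -0.1007  0.022 ]
[ 0.3456 -0.071   0.022 ]
[0.3742 0.1734 0.022 ]
base c [0.4878 0.037  0.022 ] [np.float64(0.2565), np.float64(0.2484), np.float64(0.2581), np.float64(0.246)]
tipF [0.5276 0.0087 0.1776] 0.001
tipN [0.4479 0.0652 0.1723] 0.0004
end [0.4875 0.0347 0.184 ] 0.002
0.17 [0.5278 0.0086 0.17  ] [0.4478 0.0653 0.17  ] 0.098 [0.4878 0.0369 0.17  ] -35.344355753573716
0.175 [0.5275 0.0089 0.175 ] [0.4479 0.0654 0.175 ] 0.0976 [0.4877 0.0372 0.175 ] -35.344355753573716
0.18 [0.5272 0.0093 0.18  ] [0.4479 0.0655 0.18  ] 0.0972 [0.4876 0.0374 0.18  ] -35.344355753573765
bridge [0.4873 0.0366 0.133 ] [array([0.5231, 0.1581, 0.133 ]), array([ 0.4949, -0.0886,  0.133 ]), array([ 0.451 , -0.0842,  0.133 ]), array([0.4802, 0.161 , 0.133 ])]
glue [0.5745 0.2032 0.125 ]
tape [ 0.5195 -0.1815  0.024 ]
brushhead [0.6749 0.0322 0.02  ]
brushend [ 0.6373 -0.1149  0.01  ]
```

```bash
python3 -m creep '[{"tx":-0.015,"ty":-0.017},{"tx":-0.029,"ty":-0.034},{"tx":-0.029,"ty":-0.034},{"tx":-0.029,"ty":-0.034},{"tx":-0.029,"ty":-0.034},{"tx":-0.029,"ty":-0.034},{"tx":-0.029,"ty":-0.034},{"tx":-0.029,"ty":-0.034},{"tx":-0.029,"ty":-0.034},{"tx":-0.029,"ty":-0.034},{"tx":-0.029,"ty":-0.034},{"tx":-0.029,"ty":-0.034},{"tx":-0.029,"ty":-0.034},{"tx":-0.029,"ty":-0.034},{"tx":-0.020,"ty":-0.017},{"tx":0}]' 0 30; python3 -c "
from cell import env
o=env.get_obs(); print(o['qpos'],o['tool_pos'],o['tool_rot'],o['force'],o['grip_width'])"
```

```text
[-71.89980693  18.40459085  -4.01624813  83.12110372   1.29507785
  78.53998741  -3.25999753] [0.19321447 0.62053353 0.24732396] [-1.79979477e+02  3.23845866e-03  1.62709062e+02] [ 0.09226405 -0.37940136 -0.68242649] 0.08694981766562147$[0]: bad value
```

```bash
python3 -m creep '[{"tx":-0.015,"ty":-0.017,"tz":0,"rx":0,"ry":0,"rz":0}]' 0 30
```

```text
time_s: 0.48
tool_pos: [0.201, 0.6007, 0.2471]
tool_rot: [-180.0, -0.1, 162.9]
force: [-0.1, -0.8, -0.7]
grip_width: 0.083
```

```bash
python3 -m creep '[{"tx":-0.029,"ty":-0.034,"tz":0,"rx":0,"ry":0,"rz":0},{"tx":-0.029,"ty":-0.034,"tz":0,"rx":0,"ry":0,"rz":0},{"tx":-0.029,"ty":-0.034,"tz":0,"rx":0,"ry":0,"rz":0},{"tx":-0.029,"ty":-0.034,"tz":0,"rx":0,"ry":0,"rz":0},{"tx":-0.029,"ty":-0.034,"tz":0,"rx":0,"ry":0,"rz":0},{"tx":-0.029,"ty":-0.034,"tz":0,"rx":0,"ry":0,"rz":0},{"tx":-0.029,"ty":-0.034,"tz":0,"rx":0,"ry":0,"rz":0},{"tx":-0.029,"ty":-0.034,"tz":0,"rx":0,"ry":0,"rz":0},{"tx":-0.029,"ty":-0.034,"tz":0,"rx":0,"ry":0,"rz":0},{"tx":-0.029,"ty":-0.034,"tz":0,"rx":0,"ry":0,"rz":0},{"tx":-0.029,"ty":-0.034,"tz":0,"rx":0,"ry":0,"rz":0},{"tx":-0.029,"ty":-0.034,"tz":0,"rx":0,"ry":0,"rz":0},{"tx":-0.029,"ty":-0.034,"tz":0,"rx":0,"ry":0,"rz":0},{"tx":0,"ty":0,"tz":0,"rx":0,"ry":0,"rz":0}]' 0 30; python3 -c "
from cell import env
o=env.get_obs(); print(o['qpos'],o['tool_pos'],o['tool_rot'],o['force'],o['grip_width'])"
```

```text
time_s: 2.22
tool_pos: [0.4321, 0.0625, 0.248]
tool_rot: [180.0, 0.1, 162.3]
force: [0.5, 0.2, -0.0]
grip_width: 0.0008
[-41.83669677 -10.10678679  27.08138018 112.30304684   4.71397044
  76.69829296  56.12132788] [0.43208596 0.06247686 0.24797369] [1.79971712e+02 5.31345536e-02 1.62320273e+02] [ 0.48636737  0.15485564 -0.04842194] 0.0008048735563755431
```

```bash
python3 -m creep '[{"tx":-0.019,"ty":-0.013,"tz":0,"rx":0,"ry":0,"rz":0},{"tx":0,"ty":0,"tz":0,"rx":0,"ry":0,"rz":-10},{"tx":0,"ty":0,"tz":0,"rx":0,"ry":0,"rz":-10},{"tx":0,"ty":0,"tz":0,"rx":0,"ry":0,"rz":-10},{"tx":0,"ty":0,"tz":0,"rx":0,"ry":0,"rz":-10},{"tx":0,"ty":0,"tz":0,"rx":0,"ry":0,"rz":-10},{"tx":0,"ty":0,"tz":0,"rx":0,"ry":0,"rz":-10},{"tx":0,"ty":0,"tz":0,"rx":0,"ry":0,"rz":-10},{"tx":0,"ty":0,"tz":0,"rx":0,"ry":0,"rz":0}]' 0 30; python3 - <<'E'
from h import *
o=env.get_obs(); print(o['qpos'],o['tool_pos'],o['tool_rot'],o['force'],o['grip_width'])
c=env.read_camera("wrist"); save(c,"w1",None,1.3)
c=env.read_camera("scene"); save(c,"s1",(160,70,330,220),4)
E
```

```text
time_s: 3.35
tool_pos: [0.4451, 0.0489, 0.2476]
tool_rot: [180.0, 0.0, -127.3]
force: [-0.1, 0.2, 0.1]
grip_width: 0.0006
[-47.56481491  -9.46038198  34.51929453 111.24568744   5.45823242
  76.61946828 128.01582463] [0.44507461 0.048891   0.24762354] [ 1.79980019e+02  3.05843747e-02 -1.27307498e+02] [-0.11186581  0.20509322  0.12806766] 0.0005775141636740064
```

View pics/w1.png

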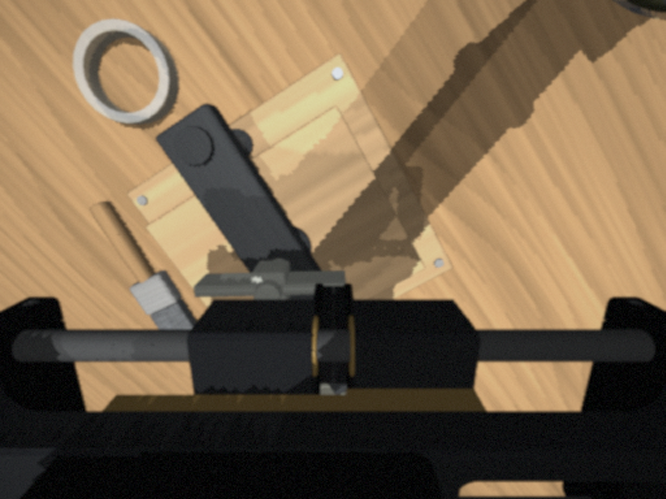

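View pics/s1.png

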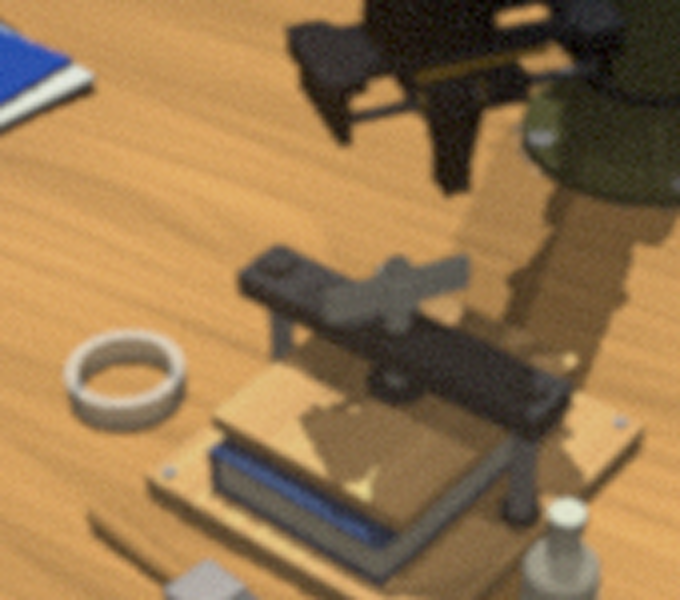

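The wrist view shows the near wing lying along the tool y, at row 282 and columns 197–345, just ahead of the closed fingers on the −x side. I'll back off 8 mm, move 4 mm inward, then descend.

```bash
python3 -m creep '[{"tx":0.008,"ty":-0.004,"tz":0,"rx":0,"ry":0,"rz":-2},{"tx":0,"ty":0,"tz":0.02,"rx":0,"ry":0,"rz":0},{"tx":0,"ty":0,"tz":0.02,"rx":0,"ry":0,"rz":0},{"tx":0,"ty":0,"tz":0.02,"rx":0,"ry":0,"rz":0},{"tx":0,"ty":0,"tz":0.01,"rx":0,"ry":0,"rz":0},{"tx":0,"ty":0,"tz":0,"rx":0,"ry":0,"rz":0}]'; python3 - <<'E'
from h import *
o=env.get_obs(); print(o['qpos'],o['tool_pos'],o['tool_rot'],o['force'],o['grip_width'])
c=env.read_camera("wrist"); save(c,"w2",None,1.3)
c=env.read_camera("scene"); save(c,"s2",(160,70,330,220),4)
E
```

```text
time_s: 4.2
tool_pos: [0.4434, 0.0391, 0.1772]
tool_rot: [180.0, -0.1, -125.3]
force: [-0.0, -0.4, 0.1]
grip_width: 0.0005
[-47.09671323  -6.29812523  36.88085534 117.1762726    4.08895435
  67.9797528  132.73610722] [0.44335366 0.03906347 0.17721001] [ 1.79969036e+02 -5.36133570e-02 -1.25342357e+02] [-0.0440737  -0.44416963  0.1195234 ] 0.0004890279691616375
```

View pics/w2.png

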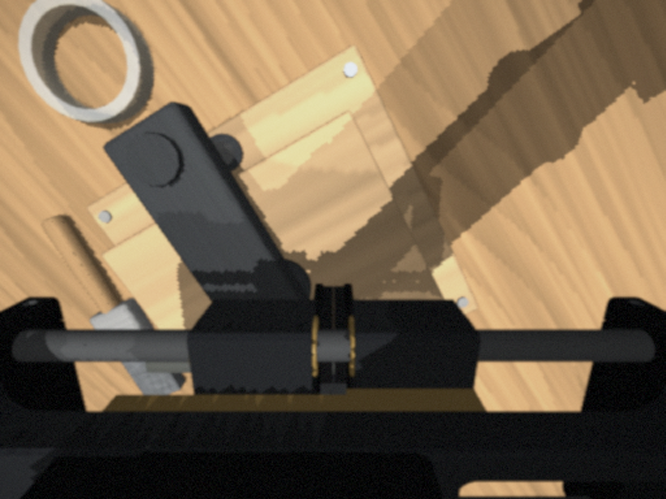

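View pics/s2.png

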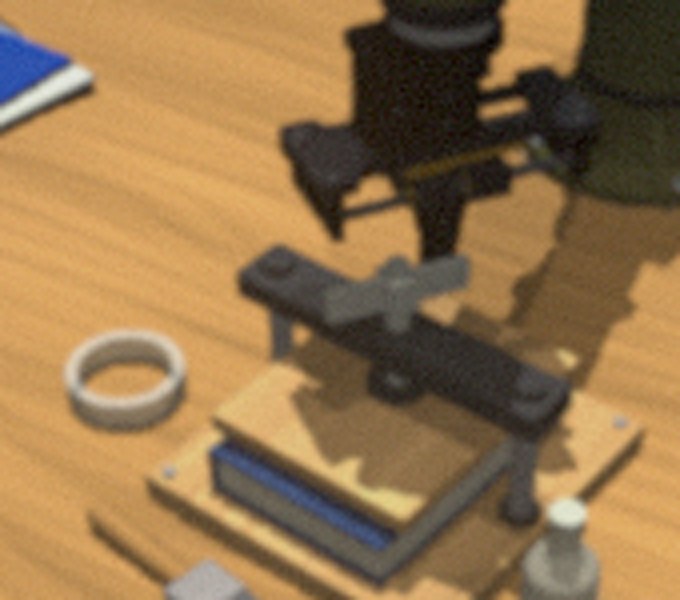

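```bash
python3 -m creep '[{"tx":-0.004,"ty":0,"tz":0,"rx":0,"ry":0,"rz":0},{"tx":-0.004,"ty":0,"tz":0,"rx":0,"ry":0,"rz":0},{"tx":-0.0025,"ty":0,"tz":0,"rx":0,"ry":0,"rz":0},{"tx":-0.0033,"ty":0.001,"tz":0,"rx":0,"ry":0,"rz":5},{"tx":-0.0033,"ty":0.001,"tz":0,"rx":0,"ry":0,"rz":5},{"tx":-0.0033,"ty":0.001,"tz":0,"rx":0,"ry":0,"rz":5},{"tx":-0.0033,"ty":0.001,"tz":0,"rx":0,"ry":0,"rz":5},{"tx":-0.0033,"ty":0.001,"tz":0,"rx":0,"ry":0,"rz":5},{"tx":-0.0033,"ty":0.001,"tz":0,"rx":0,"ry":0,"rz":5}]'; cat > st.py <<'E'
from h import *
import sys
o=env.get_obs(); 
A=np.array([.4875,.037]); y=np.radians(o['tool_rot'][2]); v=A-np.array(o['tool_pos'][:2])
print('axis in tool',(v@[np.cos(y),np.sin(y)]).round(4),(v@[np.sin(y),-np.cos(y)]).round(4),'q',np.round(o['qpos'],1),'tau',np.round(o['wrist_torque'],2))
if len(sys.argv)>1:
    n=sys.argv[1]
    save(env.read_camera("scene"),"s"+n,(160,70,330,220),4)
    save(env.read_camera("top"),"t"+n,(200,160,340,290),4)
E
python3 st.py 3
```

```text
time_s: 5.42
tool_pos: [0.46, 0.0648, 0.1772]
tool_rot: [-180.0, -0.1, -155.5]
force: [-1.6, -1.4, 0.2]
grip_width: -0.0
axis in tool -0.0135 -0.0367 q [-46.8  -2.9  34.9 114.8   1.8  67.7 101.9] tau [-0.3   0.29  0.03]
```

View pics/s3.png

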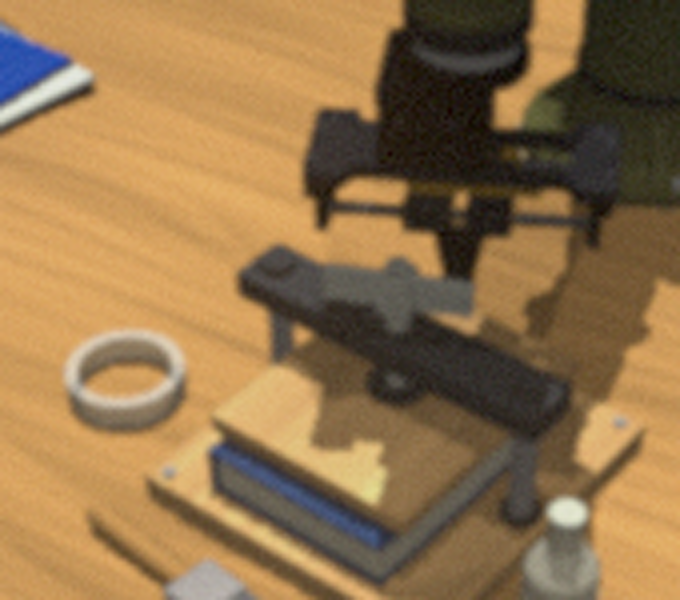

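View pics/t3.png

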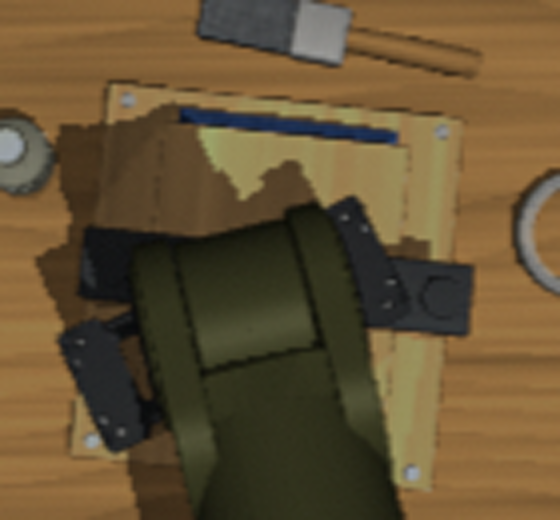

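The scene view shows the wing turned, its right end now at (473,297). The force is about 2 N, as expected, so I'll continue the stroke.

```bash
python3 -m creep '[{"tx":-0.0033,"ty":0.001,"tz":0,"rx":0,"ry":0,"rz":5},{"tx":-0.0033,"ty":0.001,"tz":0,"rx":0,"ry":0,"rz":5},{"tx":-0.0033,"ty":0.001,"tz":0,"rx":0,"ry":0,"rz":5},{"tx":-0.0033,"ty":0.001,"tz":0,"rx":0,"ry":0,"rz":5},{"tx":-0.0033,"ty":0.001,"tz":0,"rx":0,"ry":0,"rz":5},{"tx":-0.0033,"ty":0.001,"tz":0,"rx":0,"ry":0,"rz":5},{"tx":-0.0033,"ty":0.001,"tz":0,"rx":0,"ry":0,"rz":5},{"tx":-0.0033,"ty":0.001,"tz":0,"rx":0,"ry":0,"rz":5},{"tx":-0.0033,"ty":0.001,"tz":0,"rx":0,"ry":0,"rz":5},{"tx":-0.0033,"ty":0.001,"tz":0,"rx":0,"ry":0,"rz":5},{"tx":-0.0033,"ty":0.001,"tz":0,"rx":0,"ry":0,"rz":5},{"tx":-0.0033,"ty":0.001,"tz":0,"rx":0,"ry":0,"rz":5}]'; python3 st.py 4
```

```text
time_s: 7.02
tool_pos: [0.498, 0.0755, 0.1771]
tool_rot: [-180.0, -0.1, 144.7]
force: [-1.0, 1.1, -1.0]
grip_width: 0.0004
axis in tool -0.0136 -0.0375 q [-46.    3.1  35.8 109.9  -2.   67.6  45.2] tau [ 0.15  0.27 -0.07]
```

View pics/s4.png

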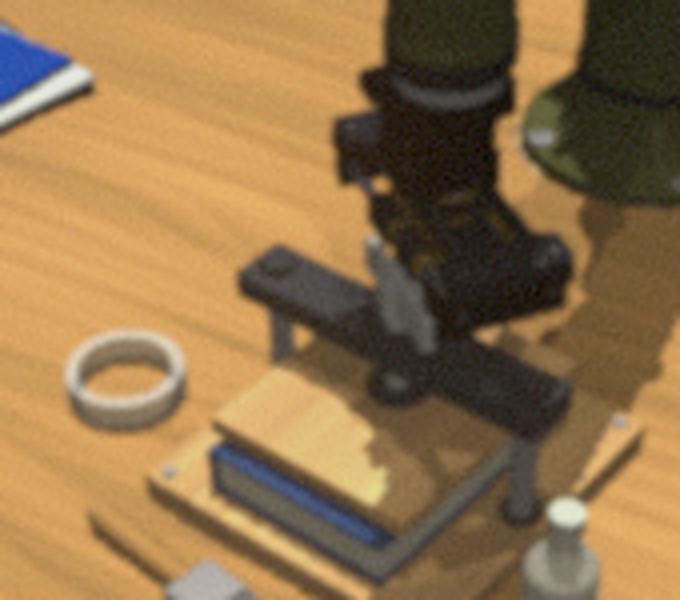

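```bash
python3 -m creep '[{"tx":-0.0033,"ty":0.001,"tz":0,"rx":0,"ry":0,"rz":5},{"tx":-0.0033,"ty":0.001,"tz":0,"rx":0,"ry":0,"rz":5},{"tx":-0.0033,"ty":0.001,"tz":0,"rx":0,"ry":0,"rz":5},{"tx":-0.0033,"ty":0.001,"tz":0,"rx":0,"ry":0,"rz":5},{"tx":-0.0033,"ty":0.001,"tz":0,"rx":0,"ry":0,"rz":5},{"tx":-0.0033,"ty":0.001,"tz":0,"rx":0,"ry":0,"rz":5},{"tx":-0.0033,"ty":0.001,"tz":0,"rx":0,"ry":0,"rz":5},{"tx":-0.0033,"ty":0.001,"tz":0,"rx":0,"ry":0,"rz":5},{"tx":-0.0033,"ty":0.001,"tz":0,"rx":0,"ry":0,"rz":5},{"tx":-0.0033,"ty":0.001,"tz":0,"rx":0,"ry":0,"rz":5},{"tx":-0.0033,"ty":0.001,"tz":0,"rx":0,"ry":0,"rz":5},{"tx":-0.0033,"ty":0.001,"tz":0,"rx":0,"ry":0,"rz":5}]'; python3 st.py
```

```text
time_s: 8.62
tool_pos: [0.5267, 0.0471, 0.1778]
tool_rot: [179.9, -0.1, 84.8]
force: [0.5, 0.7, -0.2]
grip_width: 0.0003
axis in tool -0.0136 -0.0381 q [-46.2   7.   41.2 106.9  -5.   67.8  -8.5] tau [ 0.11 -0.04  0.05]
```

```bash
python3 -m creep '[{"tx":-0.0033,"ty":0.001,"tz":0,"rx":0,"ry":0,"rz":5},{"tx":-0.0033,"ty":0.001,"tz":0,"rx":0,"ry":0,"rz":5},{"tx":-0.0033,"ty":0.001,"tz":0,"rx":0,"ry":0,"rz":5},{"tx":-0.0033,"ty":0.001,"tz":0,"rx":0,"ry":0,"rz":5},{"tx":-0.0033,"ty":0.001,"tz":0,"rx":0,"ry":0,"rz":5},{"tx":-0.0033,"ty":0.001,"tz":0,"rx":0,"ry":0,"rz":5}]'; python3 st.py 5
```

```text
time_s: 9.38
tool_pos: [0.5267, 0.0263, 0.178]
tool_rot: [179.9, -0.1, 54.8]
force: [1.2, 0.4, -1.3]
grip_width: 0.0001
axis in tool -0.0139 -0.0381 q [-47.1   6.9  44.5 107.2  -5.3  67.8 -36. ] tau [ 0.07 -0.2   0.01]
```

View pics/s5.png

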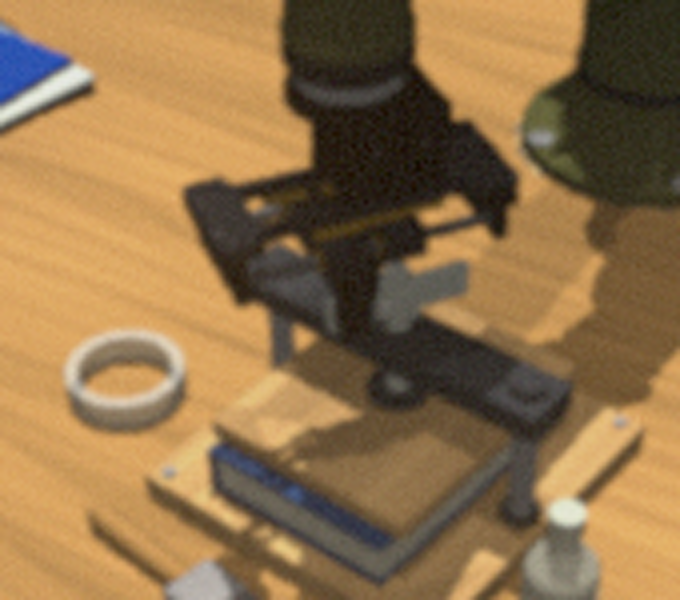

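The half-turn stroke is done and the wings are back to their first direction. For the second stroke I'll back off, lift, cross over the screw and push the other wing with the tool's +x face.

```bash
python3 -m creep '[{"tx":0.005,"ty":0,"tz":0,"rx":0,"ry":0,"rz":0},{"tx":0.005,"ty":0,"tz":0,"rx":0,"ry":0,"rz":0},{"tx":0,"ty":0,"tz":-0.025,"rx":0,"ry":0,"rz":0},{"tx":0,"ty":0,"tz":-0.03,"rx":0,"ry":0,"rz":0},{"tx":0,"ty":0,"tz":-0.01,"rx":0,"ry":0,"rz":0},{"tx":-0.016,"ty":-0.025,"tz":0,"rx":0,"ry":0,"rz":0},{"tx":-0.016,"ty":-0.025,"tz":0,"rx":0,"ry":0,"rz":0},{"tx":-0.016,"ty":-0.025,"tz":0,"rx":0,"ry":0,"rz":0},{"tx":0,"ty":0,"tz":0,"rx":0,"ry":0,"rz":0},{"tx":0,"ty":0,"tz":0,"rx":0,"ry":0,"rz":0}]'; python3 st.py 6; python3 -c "
from h import *
save(env.read_camera('wrist'),'w6',None,1.3)"
```

```text
time_s: 10.72
tool_pos: [0.4431, 0.0383, 0.2425]
tool_rot: [180.0, -0.0, 54.7]
force: [0.2, -0.5, 0.8]
grip_width: 0.0008
axis in tool 0.0246 0.037 q [-51.9 -10.8  39.3 112.2   7.   76.2 -50.1] tau [-0.13  0.13  0.02]
```

View pics/s6.png

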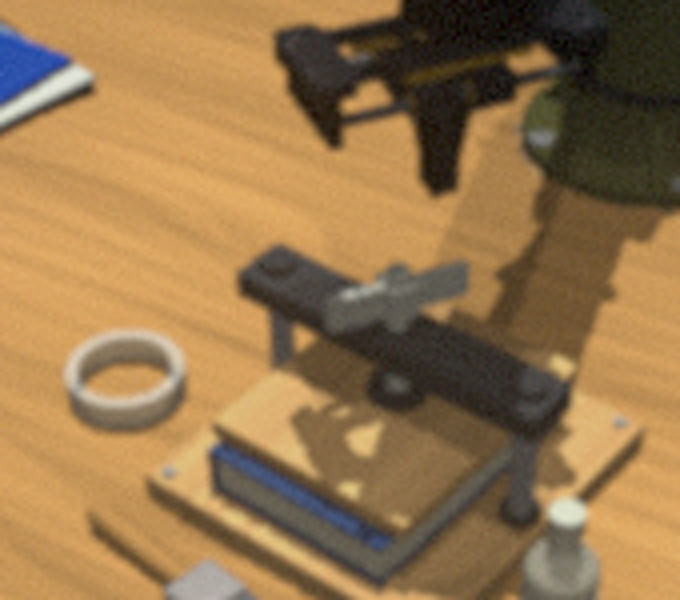

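View pics/w6.png

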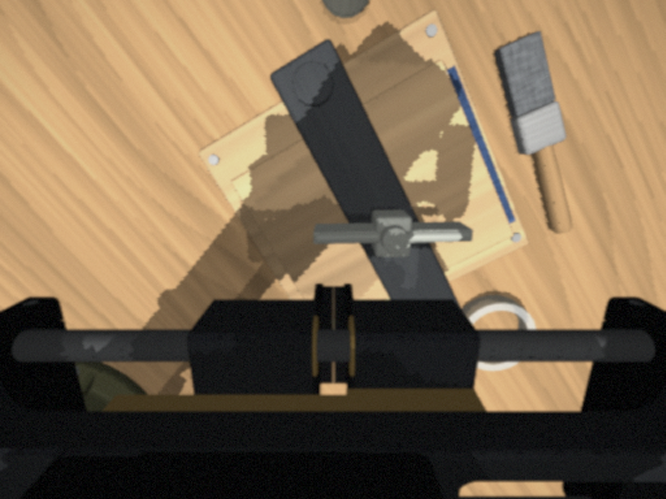

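```bash
python3 -m creep '[{"tx":0,"ty":0,"tz":0.02,"rx":0,"ry":0,"rz":0},{"tx":0,"ty":0,"tz":0.02,"rx":0,"ry":0,"rz":0},{"tx":0,"ty":0,"tz":0.02,"rx":0,"ry":0,"rz":0},{"tx":0,"ty":0,"tz":0.007,"rx":0,"ry":0,"rz":0},{"tx":0.004,"ty":0,"tz":0,"rx":0,"ry":0,"rz":0},{"tx":0.004,"ty":0,"tz":0,"rx":0,"ry":0,"rz":0},{"tx":0.003,"ty":0,"tz":0,"rx":0,"ry":0,"rz":0},{"tx":0.0033,"ty":-0.001,"tz":0,"rx":0,"ry":0,"rz":5},{"tx":0.0033,"ty":-0.001,"tz":0,"rx":0,"ry":0,"rz":5},{"tx":0.0033,"ty":-0.001,"tz":0,"rx":0,"ry":0,"rz":5},{"tx":0.0033,"ty":-0.001,"tz":0,"rx":0,"ry":0,"rz":5}]'; python3 st.py 7
```

```text
time_s: 12.25
tool_pos: [0.455, 0.0593, 0.1757]
tool_rot: [180.0, 0.0, 34.5]
force: [-1.3, -1.3, -1.0]
grip_width: 0.0004
axis in tool 0.0141 0.0368 q [-51.6  -4.2  39.8 115.7   2.9  67.5 -68.5] tau [-0.49  0.3  -0.01]
```

View pics/s7.png

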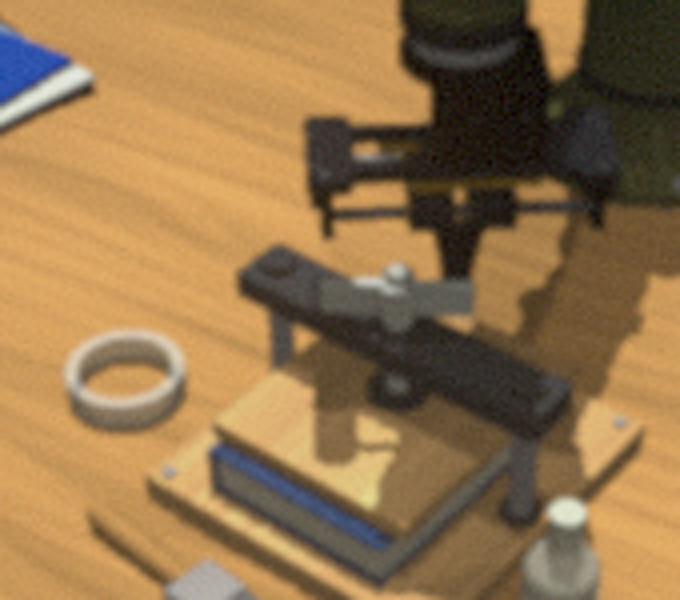

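The second stroke works: the wing has turned about 20° at roughly 2 N. I'll continue in short bites and watch the force.

```bash
python3 -m creep '[{"tx":0.0033,"ty":-0.001,"tz":0,"rx":0,"ry":0,"rz":5},{"tx":0.0033,"ty":-0.001,"tz":0,"rx":0,"ry":0,"rz":5},{"tx":0.0033,"ty":-0.001,"tz":0,"rx":0,"ry":0,"rz":5}]'; python3 st.py
```

```text
time_s: 12.72
tool_pos: [0.4618, 0.0669, 0.1756]
tool_rot: [-180.0, 0.0, 19.6]
force: [-0.8, -0.8, -1.1]
grip_width: 0.0003
axis in tool 0.0141 0.0368 q [-51.2  -2.8  39.2 114.8   1.9  67.4 -83.2] tau [-0.4   0.43 -0.02]
```

```bash
python3 -m creep '[{"tx":0.0033,"ty":-0.001,"tz":0,"rx":0,"ry":0,"rz":5},{"tx":0.0033,"ty":-0.001,"tz":0,"rx":0,"ry":0,"rz":5}]'; python3 st.py
```

```text
time_s: 12.98
tool_pos: [0.4675, 0.0709, 0.1755]
tool_rot: [-180.0, 0.0, 9.7]
force: [-1.1, -0.7, -0.8]
grip_width: 0.0005
axis in tool 0.0141 0.0368 q [-51.   -1.7  39.  114.    1.2  67.4 -92.8] tau [-0.28  0.53 -0.04]
```

```bash
python3 -m creep '[{"tx":0.0033,"ty":-0.001,"tz":0,"rx":0,"ry":0,"rz":5}]'; python3 st.py
```

```text
time_s: 13.1
tool_pos: [0.4705, 0.0725, 0.1755]
tool_rot: [-180.0, 0.1, 4.7]
force: [-2.0, -1.2, -0.0]
grip_width: 0.0006
axis in tool 0.0141 0.0368 q [-50.9  -1.2  39.  113.6   0.8  67.4 -97.6] tau [-0.25  0.53 -0.06]
```

```bash
python3 -m creep '[{"tx":0.0033,"ty":-0.001,"tz":0,"rx":0,"ry":0,"rz":5},{"tx":0.0033,"ty":-0.001,"tz":0,"rx":0,"ry":0,"rz":5}]'; python3 st.py
```

```text
time_s: 13.35
tool_pos: [0.4753, 0.0748, 0.1754]
tool_rot: [180.0, 0.3, -5.3]
force: [-7.8, -0.7, 3.6]
grip_width: 0.0005
axis in tool 0.0157 0.0365 q [-5.070e+01 -1.000e-01  3.910e+01  1.128e+02  0.000e+00  6.760e+01
 -1.070e+02] tau [-0.33  1.93 -0.03]
```

```bash
python3 -m creep '[{"tx":0.0033,"ty":-0.001,"tz":0,"rx":0,"ry":0,"rz":5},{"tx":0,"ty":0,"tz":0,"rx":0,"ry":0,"rz":0}]'; python3 st.py 8
```

```text
time_s: 13.6
tool_pos: [0.4779, 0.0757, 0.1753]
tool_rot: [179.9, 0.4, -10.2]
force: [-9.6, -1.5, 5.6]
grip_width: 0.0008
axis in tool 0.0163 0.0364 q [ -50.7    0.4   39.2  112.4   -0.4   67.7 -111.5] tau [-0.2   2.11  0.05]
```

View pics/s8.png

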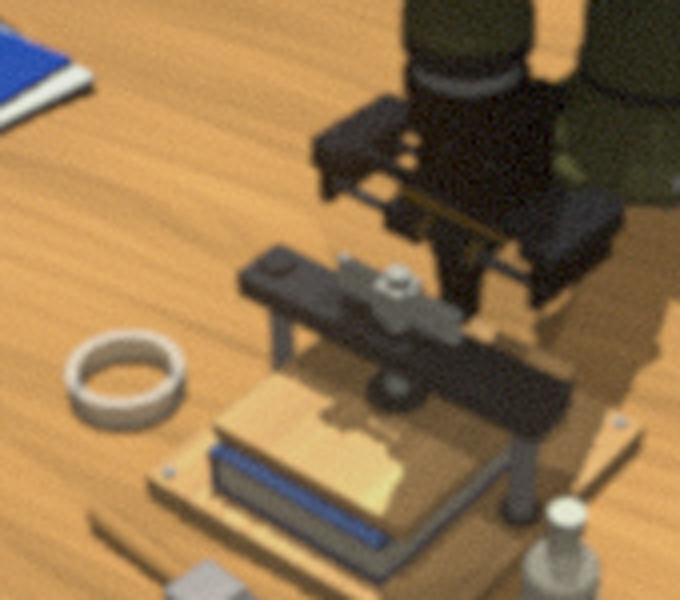

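The force has begun to rise (about 10 N), so the platen has met the book. I'll keep pushing in small bites toward the stop.

```bash
python3 -m creep '[{"tx":0.0035,"ty":-0.001,"tz":0,"rx":0,"ry":0,"rz":4},{"tx":0.0035,"ty":-0.001,"tz":0,"rx":0,"ry":0,"rz":4},{"tx":0,"ty":0,"tz":0,"rx":0,"ry":0,"rz":0}]'; python3 st.py
```

```text
time_s: 14.08
tool_pos: [0.4826, 0.0768, 0.1752]
tool_rot: [179.8, 0.7, -18.1]
force: [-17.4, -0.2, 12.4]
grip_width: 0.0002
axis in tool 0.017 0.0363 q [ -50.5    1.6   39.5  111.6   -1.3   68.  -118.7] tau [-0.    3.88  0.04]
```

```bash
python3 -m creep '[{"tx":0.0035,"ty":-0.001,"tz":0,"rx":0,"ry":0,"rz":4},{"tx":0.0035,"ty":-0.001,"tz":0,"rx":0,"ry":0,"rz":4},{"tx":0,"ty":0,"tz":0,"rx":0,"ry":0,"rz":0}]'; python3 st.py 9
```

```text
time_s: 14.45
tool_pos: [0.4874, 0.0774, 0.1751]
tool_rot: [179.6, 1.1, -26.1]
force: [-25.3, 1.7, 17.5]
grip_width: 0.0007
axis in tool 0.0179 0.0362 q [ -50.4    2.6   39.9  110.7   -2.2   68.3 -125.8] tau [0.45 5.53 0.1 ]
```

View pics/s9.png

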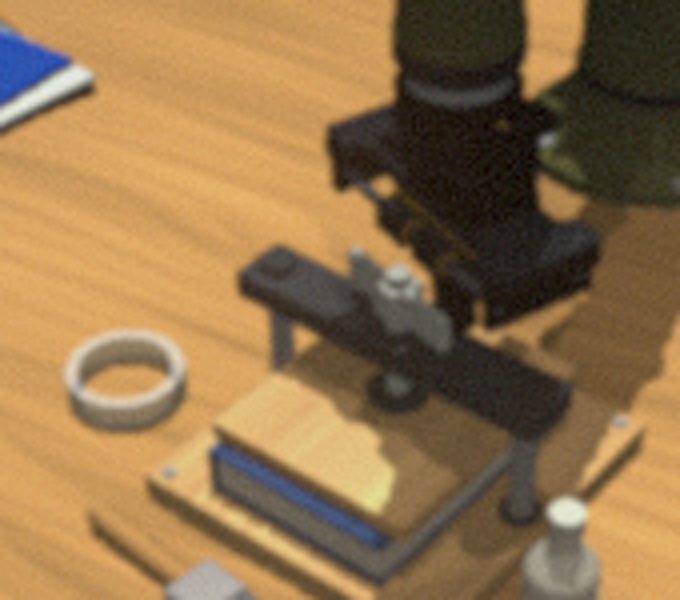

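```bash
python3 -m creep '[{"tx":0.0035,"ty":-0.0005,"tz":-0.002,"rx":0,"ry":0,"rz":0},{"tx":0.0035,"ty":-0.0005,"tz":-0.002,"rx":0,"ry":0,"rz":0},{"tx":0,"ty":0,"tz":0,"rx":0,"ry":0,"rz":0}]'; python3 st.py
```

```text
time_s: 14.92
tool_pos: [0.4895, 0.0767, 0.1756]
tool_rot: [179.4, 1.6, -26.0]
force: [-29.0, 5.6, 4.9]
grip_width: 0.0006
axis in tool 0.0155 0.0365 q [ -50.     3.5   40.1  110.    -2.9   69.  -124.9] tau [1.22 6.43 0.09]
```

```bash
python3 -m creep '[{"tx":0.003,"ty":-0.0005,"tz":0,"rx":0,"ry":0,"rz":2},{"tx":0.003,"ty":-0.0005,"tz":0,"rx":0,"ry":0,"rz":2},{"tx":0,"ty":0,"tz":0,"rx":0,"ry":0,"rz":0}]'; python3 st.py
```

```text
time_s: 15.3
tool_pos: [0.493, 0.0762, 0.1755]
tool_rot: [179.2, 1.9, -29.9]
force: [-35.7, 7.7, 11.8]
grip_width: 0.0006
axis in tool 0.0148 0.0367 q [ -49.8    4.3   40.4  109.4   -3.6   69.3 -128. ] tau [ 1.71  7.94 -0.01]
```

```bash
python3 -m creep '[{"tx":0.003,"ty":-0.0005,"tz":0,"rx":0,"ry":0,"rz":2},{"tx":0,"ty":0,"tz":0,"rx":0,"ry":0,"rz":0}]'; python3 st.py 10
```

```text
time_s: 15.55
tool_pos: [0.4947, 0.0759, 0.1755]
tool_rot: [179.1, 2.0, -31.9]
force: [-38.2, 9.0, 13.6]
grip_width: 0.0004
axis in tool 0.0145 0.0368 q [ -49.7    4.7   40.6  109.    -4.    69.5 -129.6] tau [ 1.92  8.73 -0.03]
```

View pics/s10.png

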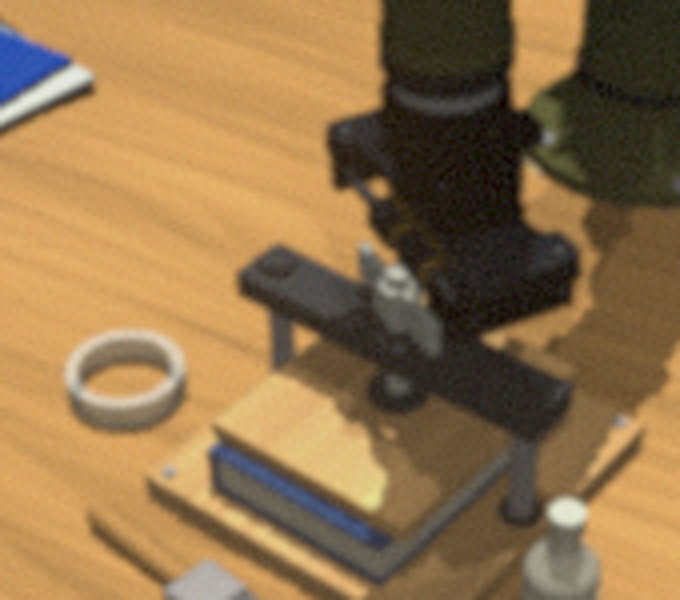

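The screw is still turning at about 39 N. I'll back off, move 8 mm further out along the wing for better leverage, and push again.

```bash
python3 -m creep '[{"tx":-0.008,"ty":0,"tz":0,"rx":0,"ry":0,"rz":0},{"tx":-0.008,"ty":0,"tz":0,"rx":0,"ry":0,"rz":0},{"tx":-0.008,"ty":0,"tz":0,"rx":0,"ry":0,"rz":0},{"tx":0,"ty":-0.008,"tz":0.002,"rx":0,"ry":0,"rz":3},{"tx":0,"ty":0,"tz":0,"rx":0,"ry":0,"rz":0}]'; python3 st.py 11; python3 -c "
from h import *
save(env.read_camera('wrist'),'w11',None,1.3)"
```

```text
time_s: 16.27
tool_pos: [0.4874, 0.0898, 0.1745]
tool_rot: [179.3, 0.7, -35.2]
force: [-14.4, -0.8, -0.9]
grip_width: 0.0002
axis in tool 0.0305 0.0431 q [ -51.6    2.9   39.6  110.6   -2.1   68.2 -136.3] tau [-0.14  3.49 -0.14]
```

View pics/w11.png

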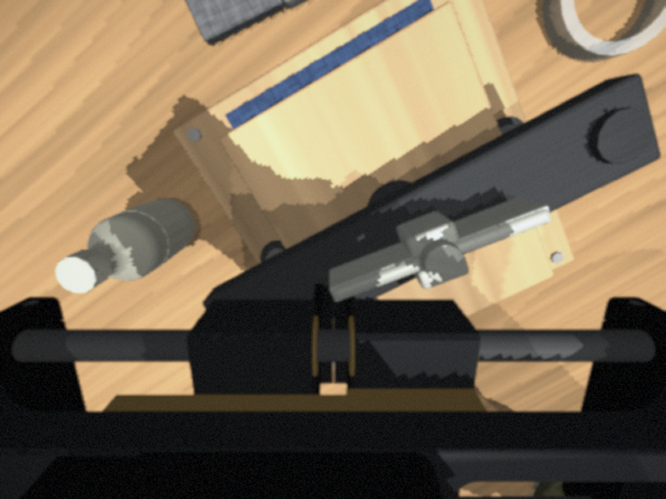

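View pics/s11.png

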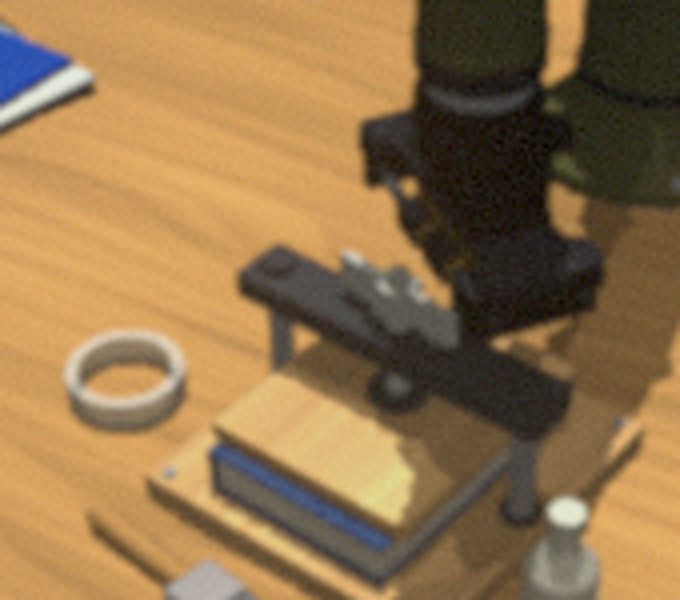

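The wrist view shows the wing at about 19° to the tool y, with its tip still touching the finger at 14 N. It sprang back elastically when I eased off. I'll push on to the hard stop with the longer lever, then release slowly.

```bash
python3 -m creep '[{"tx":0.004,"ty":-0.0003,"tz":0,"rx":0,"ry":0,"rz":0},{"tx":0.004,"ty":-0.0003,"tz":-0.001,"rx":0,"ry":0,"rz":0},{"tx":0.004,"ty":-0.0003,"tz":-0.001,"rx":0,"ry":0,"rz":0},{"tx":0,"ty":0,"tz":0,"rx":0,"ry":0,"rz":0}]'; python3 st.py
```

```text
time_s: 16.92
tool_pos: [0.4935, 0.0882, 0.1747]
tool_rot: [179.3, 1.4, -35.0]
force: [-22.0, 8.2, -4.4]
grip_width: 0.0002
axis in tool 0.0244 0.0454 q [ -50.9    4.3   40.   109.5   -3.5   68.7 -134.6] tau [ 1.88  5.15 -0.15]
```

```bash
python3 -m creep '[{"tx":0.004,"ty":-0.0003,"tz":-0.001,"rx":0,"ry":0,"rz":0},{"tx":0.003,"ty":-0.0003,"tz":-0.001,"rx":0,"ry":0,"rz":0},{"tx":0,"ty":0,"tz":0,"rx":0,"ry":0,"rz":0}]'; python3 st.py
```

```text
time_s: 17.3
tool_pos: [0.4964, 0.0872, 0.1749]
tool_rot: [179.2, 1.8, -34.9]
force: [-27.4, 13.9, -7.7]
grip_width: 0.0003
axis in tool 0.0214 0.0462 q [ -50.4    5.1   40.2  108.8   -4.2   69.2 -133.6] tau [ 2.96  6.13 -0.3 ]
```

```bash
python3 -m creep '[{"tx":0.004,"ty":0.0003,"tz":0,"rx":0,"ry":0,"rz":0},{"tx":0.003,"ty":0.0003,"tz":0,"rx":0,"ry":0,"rz":0},{"tx":0,"ty":0,"tz":0,"rx":0,"ry":0,"rz":0}]'; python3 st.py
```

```text
time_s: 17.68
tool_pos: [0.5, 0.0857, 0.1749]
tool_rot: [179.3, 2.1, -34.8]
force: [-32.0, 18.8, -5.1]
grip_width: 0.0005
axis in tool 0.0175 0.0471 q [ -49.9    5.8   40.4  108.3   -5.    69.4 -132.5] tau [ 4.07  7.2  -0.37]
```

```bash
python3 -m creep '[{"tx":0.004,"ty":0.0003,"tz":0,"rx":0,"ry":0,"rz":0},{"tx":0,"ty":0,"tz":0,"rx":0,"ry":0,"rz":0}]'; python3 st.py 12;  python3 -c "
from h import *
save(env.read_camera('wrist'),'w12',None,1.3)"
```

```text
time_s: 17.92
tool_pos: [0.5022, 0.0846, 0.1748]
tool_rot: [179.3, 2.3, -34.7]
force: [-34.3, 20.6, -3.3]
grip_width: 0.0002
axis in tool 0.0151 0.0475 q [ -49.6    6.2   40.5  107.9   -5.4   69.6 -131.9] tau [ 4.61  7.78 -0.37]
```

View pics/w12.png

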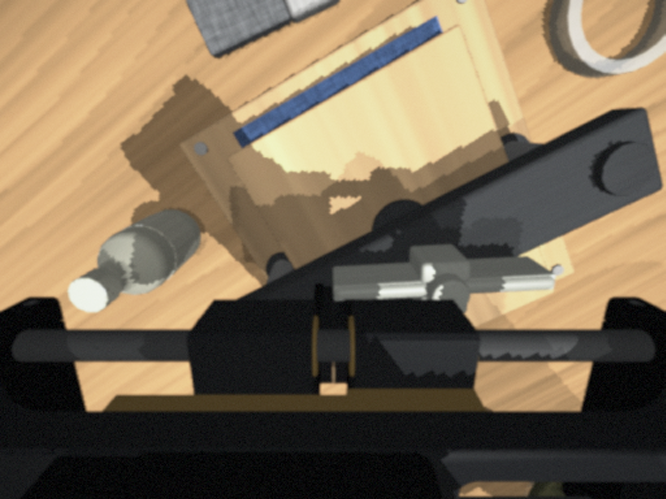

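View pics/s12.png

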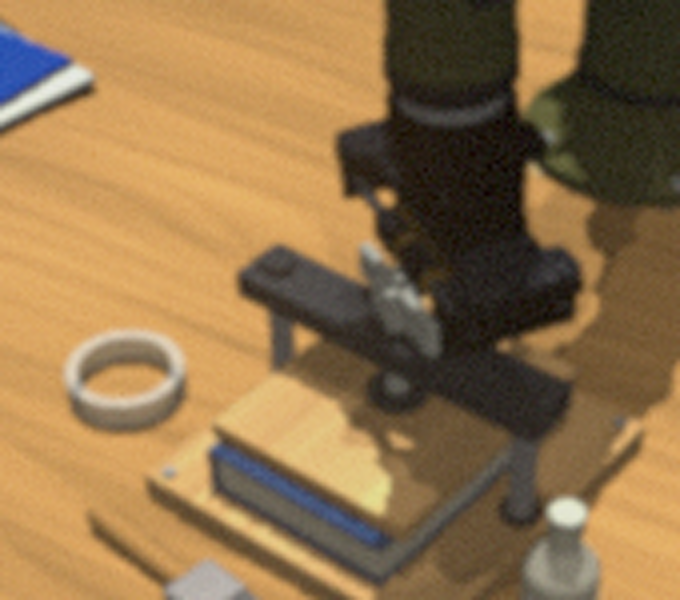

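```bash
python3 -m creep '[{"tx":0.004,"ty":0.0003,"tz":0,"rx":0,"ry":0,"rz":0.5},{"tx":0,"ty":0,"tz":0,"rx":0,"ry":0,"rz":0}]'; python3 st.py
```

```text
time_s: 18.32
tool_pos: [0.5042, 0.0836, 0.1748]
tool_rot: [179.3, 2.5, -35.2]
force: [-37.6, 23.0, -0.8]
grip_width: 0.0003
axis in tool 0.0132 0.0478 q [ -49.4    6.6   40.6  107.6   -5.9   69.8 -131.8] tau [ 5.11  8.49 -0.43]
```

```bash
python3 -m creep '[{"tx":0.004,"ty":0.0003,"tz":0,"rx":0,"ry":0,"rz":0.5},{"tx":0,"ty":0,"tz":0,"rx":0,"ry":0,"rz":0}]'; python3 st.py
```

```text
time_s: 18.58
tool_pos: [0.5048, 0.0834, 0.1747]
tool_rot: [179.2, 2.9, -35.6]
force: [-45.7, 26.3, 4.3]
grip_width: 0.0003
axis in tool 0.013 0.0478 q [ -49.1    7.    40.7  107.3   -6.4   70.1 -131.7] tau [ 5.97 10.15 -0.54]
```

```bash
python3 -m creep '[{"tx":0.004,"ty":0.0003,"tz":0,"rx":0,"ry":0,"rz":0.5},{"tx":0,"ty":0,"tz":0,"rx":0,"ry":0,"rz":0}]'; python3 st.py 13
```

```text
time_s: 18.82
tool_pos: [0.5051, 0.0833, 0.1746]
tool_rot: [179.1, 3.3, -36.0]
force: [-53.4, 30.8, 10.3]
grip_width: 0.0006
axis in tool 0.0129 0.0478 q [ -48.8    7.4   40.8  107.    -6.9   70.5 -131.6] tau [ 6.8  11.83 -0.64]
```

View pics/s13.png

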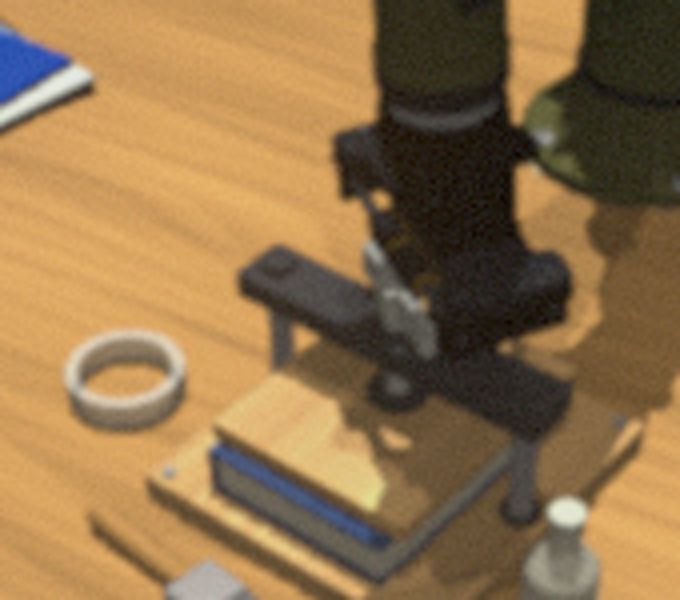

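That is the hard stop: the last 4 mm of command moved the tool only 0.3 mm and the force jumped to 62 N. Now I'll release gently.

```bash
python3 -m creep '[{"tx":-0.002,"ty":0,"tz":0,"rx":0,"ry":0,"rz":0},{"tx":-0.002,"ty":0,"tz":0,"rx":0,"ry":0,"rz":0},{"tx":-0.002,"ty":0,"tz":0,"rx":0,"ry":0,"rz":0},{"tx":-0.002,"ty":0,"tz":0,"rx":0,"ry":0,"rz":0},{"tx":-0.002,"ty":0,"tz":0,"rx":0,"ry":0,"rz":0},{"tx":-0.002,"ty":0,"tz":0,"rx":0,"ry":0,"rz":0},{"tx":-0.002,"ty":0,"tz":0,"rx":0,"ry":0,"rz":0},{"tx":-0.002,"ty":0,"tz":0,"rx":0,"ry":0,"rz":0}]'; python3 st.py
```

```text
time_s: 19.92
tool_pos: [0.4998, 0.0859, 0.1749]
tool_rot: [179.3, 2.1, -36.2]
force: [-30.6, 19.1, -6.1]
grip_width: 0.0003
axis in tool 0.019 0.0467 q [ -50.1    5.7   40.5  108.4   -5.    69.4 -134. ] tau [ 4.27  6.75 -0.3 ]
```

```bash
python3 -m creep '[{"tx":-0.002,"ty":0,"tz":0,"rx":0,"ry":0,"rz":0},{"tx":-0.002,"ty":0,"tz":0,"rx":0,"ry":0,"rz":0},{"tx":-0.002,"ty":0,"tz":0,"rx":0,"ry":0,"rz":0},{"tx":-0.002,"ty":0,"tz":0,"rx":0,"ry":0,"rz":0},{"tx":-0.002,"ty":0,"tz":0,"rx":0,"ry":0,"rz":0},{"tx":-0.002,"ty":0,"tz":0,"rx":0,"ry":0,"rz":0}]'; python3 st.py 14
```

```text
time_s: 20.68
tool_pos: [0.4934, 0.0882, 0.175]
tool_rot: [179.2, 1.5, -36.4]
force: [-21.4, 10.7, -14.2]
grip_width: 0.0005
axis in tool 0.0256 0.0448 q [ -50.9    4.4   40.2  109.4   -3.6   68.9 -135.8] tau [ 2.56  4.73 -0.21]
```

View pics/s14.png

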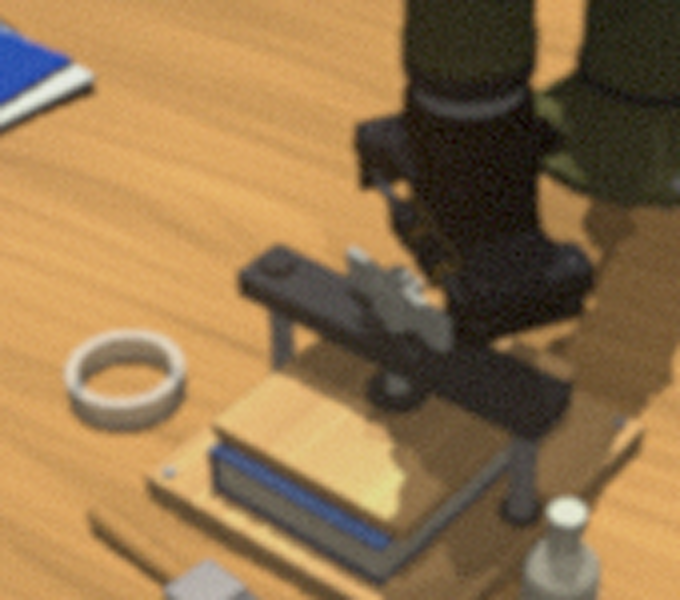

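```bash
python3 -m creep '[{"tx":-0.002,"ty":0,"tz":0,"rx":0,"ry":0,"rz":0},{"tx":-0.002,"ty":0,"tz":0,"rx":0,"ry":0,"rz":0},{"tx":-0.002,"ty":0,"tz":0,"rx":0,"ry":0,"rz":0},{"tx":-0.002,"ty":0,"tz":0,"rx":0,"ry":0,"rz":0},{"tx":-0.002,"ty":0,"tz":0,"rx":0,"ry":0,"rz":0},{"tx":-0.002,"ty":0,"tz":0,"rx":0,"ry":0,"rz":0},{"tx":-0.002,"ty":0,"tz":0,"rx":0,"ry":0,"rz":0},{"tx":-0.002,"ty":0,"tz":0,"rx":0,"ry":0,"rz":0}]'; python3 st.py
```

```text
time_s: 21.78
tool_pos: [0.4863, 0.0917, 0.1777]
tool_rot: [179.4, 0.7, -36.6]
force: [-10.4, -1.9, -6.8]
grip_width: 0.0004
axis in tool 0.0336 0.0432 q [ -52.     2.6   39.6  110.5   -1.9   68.5 -138.3] tau [-0.07  2.66 -0.11]
```

```bash
python3 -m creep '[{"tx":-0.002,"ty":0,"tz":0,"rx":0,"ry":0,"rz":0},{"tx":-0.002,"ty":0,"tz":0,"rx":0,"ry":0,"rz":0},{"tx":-0.002,"ty":0,"tz":0,"rx":0,"ry":0,"rz":0},{"tx":-0.002,"ty":0,"tz":0,"rx":0,"ry":0,"rz":0},{"tx":-0.002,"ty":0,"tz":0,"rx":0,"ry":0,"rz":0},{"tx":-0.002,"ty":0,"tz":0,"rx":0,"ry":0,"rz":0}]'; python3 st.py 15;python3 -c "
from h import *
save(env.read_camera('wrist'),'w15',None,1.3)"
```

```text
time_s: 22.52
tool_pos: [0.4842, 0.0992, 0.1818]
tool_rot: [-179.9, -0.0, -36.7]
force: [0.8, 0.8, 0.1]
grip_width: 0.0004
axis in tool 0.0398 0.0479 q [ -52.8    1.2   39.   111.    -0.8   68.  -140.2] tau [-0.02  0.14  0.02]
```

View pics/s15.png

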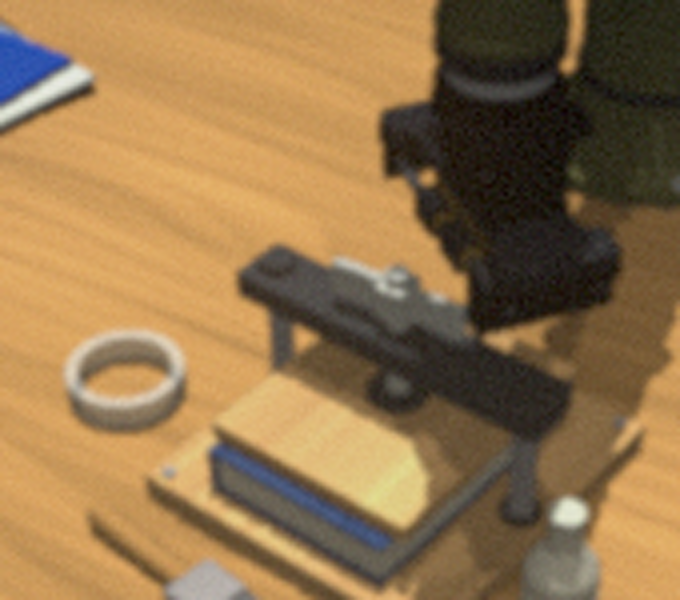

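View pics/w15.png

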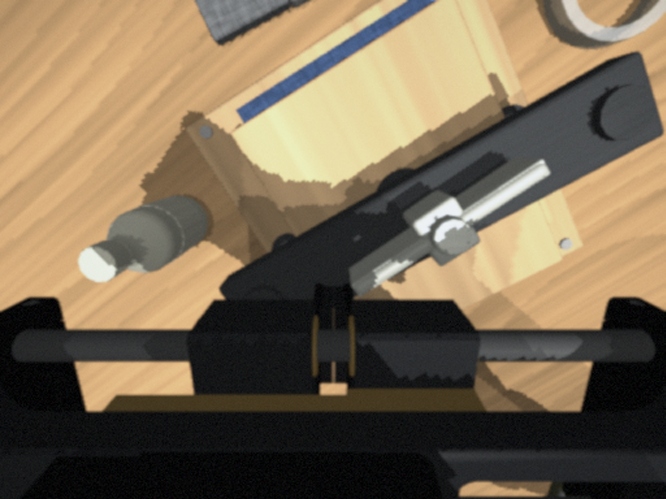

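The scene and wrist views show the finger free (0 N). The wing has eased back about 30° from the stop, to where its friction holds it. I'll lift clear and measure what remains.

```bash
python3 -m creep '[{"tx":-0.01,"ty":0,"tz":0,"rx":0,"ry":0,"rz":0},{"tx":0,"ty":0,"tz":-0.03,"rx":0,"ry":0,"rz":0},{"tx":0,"ty":0,"tz":-0.04,"rx":0,"ry":0,"rz":0},{"tx":0,"ty":0,"tz":-0.03,"rx":0,"ry":0,"rz":0},{"tx":-0.03,"ty":-0.03,"tz":0,"rx":0,"ry":0,"rz":0},{"tx":-0.04,"ty":-0.03,"tz":0,"rx":0,"ry":0,"rz":0},{"tx":-0.04,"ty":-0.03,"tz":0,"rx":0,"ry":0,"rz":0},{"tx":-0.04,"ty":-0.03,"tz":0,"rx":0,"ry":0,"rz":0},{"tx":-0.04,"ty":-0.03,"tz":0,"rx":0,"ry":0,"rz":0},{"tx":0,"ty":0,"tz":0,"rx":0,"ry":0,"rz":0}]'; python3 st.py 16; python3 -c "
from h import *
save(env.read_camera('top'),'t16',(210,170,330,290),5)"
```

```text
time_s: 23.92
tool_pos: [0.4427, 0.287, 0.2727]
tool_rot: [179.1, 1.7, -35.4]
force: [-0.1, 0.9, -0.2]
grip_width: 0.0003
axis in tool 0.1815 0.1777 q [ -98.     6.    68.    99.    -6.9   80.4 -154.2] tau [-0.    0.18 -0.03]
```

View pics/t16.png

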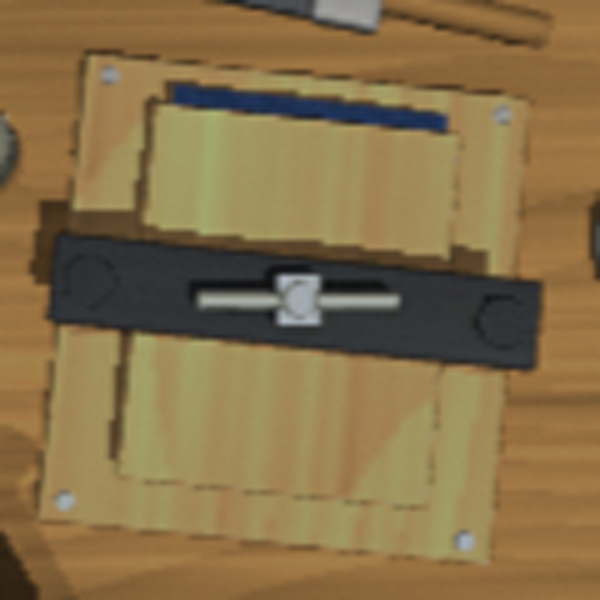

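View pics/s16.png

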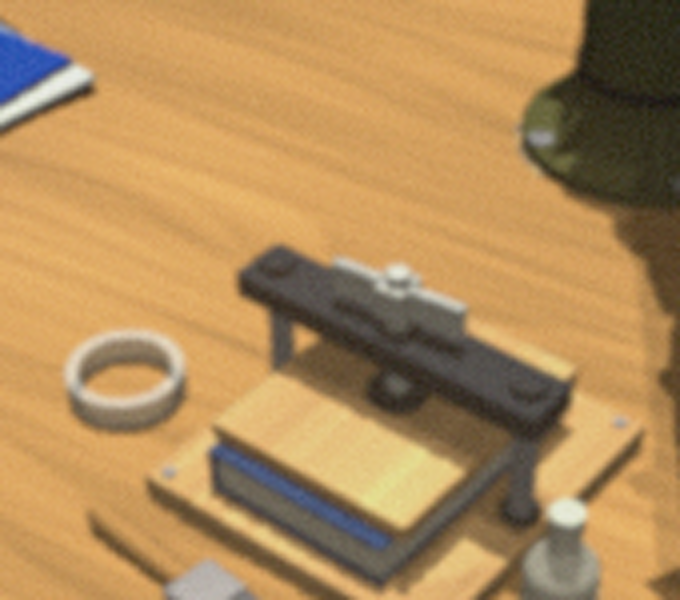

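```bash
cat > ang.py <<'E'
from h import *
def ang():
    c=env.read_camera("top"); im=c["pixels"].astype(int)
    m=np.zeros(im.shape[:2],np.uint8); sub=im[215:245,243:298]
    g=(sub.min(2)>85)&(sub.max(2)-sub.min(2)<60)
    m[215:245,243:298]=g*255
    n,l,s,ce=cv2.connectedComponentsWithStats(m)
    k=1+np.argmax(s[1:,4]); m=(l==k)
    v,u=np.nonzero(m); z=.163
    P=np.array([onz(c,a,b,z)[:2] for a,b in zip(u,v)]); C=P.mean(0)
    w,V=np.linalg.eigh(np.cov((P-C).T)); d=V[:,1]; L=(P-C)@d
    return np.degrees(np.arctan2(d[1],d[0]))%180, C.round(4), len(P), (L.max()-L.min()).round(4)
o=env.get_obs()
print(o["time_s"],ang())
E
python3 ang.py
python3 -m creep '[{"tx":0,"ty":0,"tz":0,"rx":0,"ry":0,"rz":-8},{"tx":0,"ty":0,"tz":0,"rx":0,"ry":0,"rz":-8},{"tx":0,"ty":0,"tz":0,"rx":0,"ry":0,"rz":-8},{"tx":0,"ty":0,"tz":0,"rx":0,"ry":0,"rz":-8},{"tx":0,"ty":0,"tz":0,"rx":0,"ry":0,"rz":0},{"tx":0,"ty":0,"tz":0,"rx":0,"ry":0,"rz":0},{"tx":0,"ty":0,"tz":0,"rx":0,"ry":0,"rz":0},{"tx":0,"ty":0,"tz":0,"rx":0,"ry":0,"rz":0}]'; python3 ang.py; python3 st.py
```

```text
24.075 (np.float64(88.90254222340079), array([0.4873, 0.0358]), 177, np.float64(0.0965))
time_s: 25.12
tool_pos: [0.4462, 0.2803, 0.2728]
tool_rot: [-179.8, 2.0, -4.1]
force: [0.1, -0.2, -0.8]
grip_width: 0.0005
25.125 (np.float64(88.94129451561523), array([0.4872, 0.036 ]), 178, np.float64(0.0965))
axis in tool 0.0587 0.2399 q [ -94.2    5.3   64.4   99.    -6.1   80.3 -122.9] tau [-0.05  0.13 -0.04]
```

The screw holds still at 88.9° (two readings 1 s apart), about 0.6 rad back from the stop, which is where the platen just bears on the book. I'll do one gentle touch-up press with a very slow release, to check that it holds as much as friction allows.

```bash
python3 -m creep '[{"tx":0.004,"ty":0.03,"tz":0,"rx":0,"ry":0,"rz":0},{"tx":0.006,"ty":0.04,"tz":0,"rx":0,"ry":0,"rz":0},{"tx":0.006,"ty":0.04,"tz":0,"rx":0,"ry":0,"rz":0},{"tx":0.006,"ty":0.04,"tz":0,"rx":0,"ry":0,"rz":0},{"tx":0.006,"ty":0.04,"tz":0,"rx":0,"ry":0,"rz":0},{"tx":0.002,"ty":0.01,"tz":0,"rx":0,"ry":0,"rz":0},{"tx":0,"ty":0,"tz":0,"rx":0,"ry":0,"rz":0}]'; python3 st.py;python3 -c "
from h import *
save(env.read_camera('wrist'),'w17',None,1.3)"
```

```text
time_s: 26.05
tool_pos: [0.4618, 0.0789, 0.2712]
tool_rot: [-179.8, 2.0, -4.1]
force: [-1.0, 0.4, -0.1]
grip_width: 0.0007
axis in tool 0.0286 0.04 q [ -85.8  -14.5   64.9  106.1   12.2   82.1 -117.9] tau [0.03 0.08 0.  ]
```

View pics/w17.png

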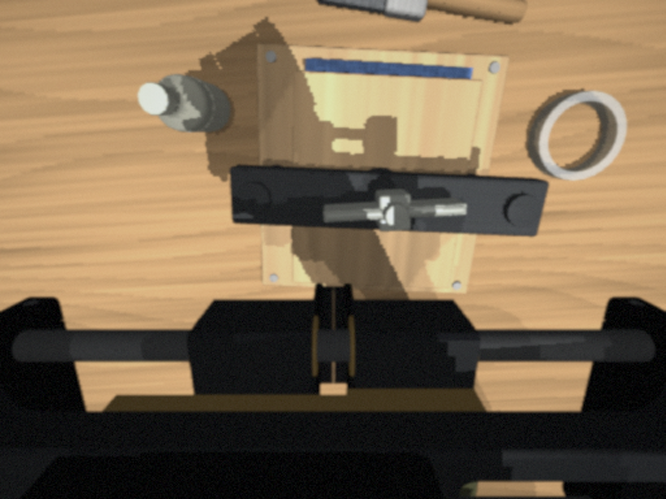

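```bash
python3 -m creep '[{"tx":0,"ty":0,"tz":0.03,"rx":0,"ry":2,"rz":0},{"tx":0,"ty":0,"tz":0.03,"rx":0,"ry":0,"rz":0},{"tx":0,"ty":0,"tz":0.03,"rx":0,"ry":0,"rz":0},{"tx":0,"ty":0,"tz":0.007,"rx":0,"ry":0,"rz":0},{"tx":0,"ty":0,"tz":0,"rx":0,"ry":0,"rz":0}]'; python3 st.py
```

```text
time_s: 26.72
tool_pos: [0.4608, 0.0799, 0.1744]
tool_rot: [-179.9, -0.0, -4.0]
force: [0.5, -0.2, 0.5]
grip_width: 0.0004
axis in tool 0.0297 0.0409 q [ -84.7   -8.3   68.5  115.3    8.3   67.9 -113.5] tau [-0.01  0.1   0.  ]
```

```bash
python3 -m creep '[{"tx":0.004,"ty":0,"tz":0,"rx":0,"ry":0,"rz":0},{"tx":0.004,"ty":0,"tz":0,"rx":0,"ry":0,"rz":0},{"tx":0.004,"ty":0,"tz":0,"rx":0,"ry":0,"rz":0},{"tx":0.002,"ty":0,"tz":0,"rx":0,"ry":0,"rz":0},{"tx":0.002,"ty":0,"tz":0,"rx":0,"ry":0,"rz":0},{"tx":0.002,"ty":0,"tz":0,"rx":0,"ry":0,"rz":0},{"tx":0,"ty":0,"tz":0,"rx":0,"ry":0,"rz":0}]'; python3 st.py
```

```text
time_s: 27.6
tool_pos: [0.4763, 0.0784, 0.1738]
tool_rot: [-179.9, 0.4, -4.1]
force: [-10.1, 1.7, 6.5]
grip_width: 0.0004
axis in tool 0.0141 0.0405 q [ -81.    -1.1   69.3  113.3    0.8   67.4 -106.1] tau [ 0.21  2.18 -0.1 ]
```

```bash
python3 -m creep '[{"tx":0.002,"ty":0,"tz":0,"rx":0,"ry":0,"rz":1},{"tx":0.002,"ty":0,"tz":0,"rx":0,"ry":0,"rz":1},{"tx":0,"ty":0,"tz":0,"rx":0,"ry":0,"rz":0}]'; python3 st.py
```

```text
time_s: 27.98
tool_pos: [0.4788, 0.0787, 0.1737]
tool_rot: [-179.8, 0.6, -6.1]
force: [-14.3, 3.4, 13.4]
grip_width: -0.0
axis in tool 0.0131 0.0406 q [ -80.2    0.4   69.3  112.8   -0.7   67.6 -106.6] tau [ 0.43  3.32 -0.08]
```

```bash
python3 -m creep '[{"tx":-0.0007,"ty":0,"tz":0,"rx":0,"ry":0,"rz":0},{"tx":-0.0007,"ty":0,"tz":0,"rx":0,"ry":0,"rz":0},{"tx":-0.0007,"ty":0,"tz":0,"rx":0,"ry":0,"rz":0},{"tx":-0.0007,"ty":0,"tz":0,"rx":0,"ry":0,"rz":0},{"tx":-0.0007,"ty":0,"tz":0,"rx":0,"ry":0,"rz":0},{"tx":-0.0007,"ty":0,"tz":0,"rx":0,"ry":0,"rz":0},{"tx":-0.0007,"ty":0,"tz":0,"rx":0,"ry":0,"rz":0},{"tx":-0.0007,"ty":0,"tz":0,"rx":0,"ry":0,"rz":0},{"tx":-0.0007,"ty":0,"tz":0,"rx":0,"ry":0,"rz":0},{"tx":-0.0007,"ty":0,"tz":0,"rx":0,"ry":0,"rz":0},{"tx":-0.0007,"ty":0,"tz":0,"rx":0,"ry":0,"rz":0},{"tx":-0.0007,"ty":0,"tz":0,"rx":0,"ry":0,"rz":0}]'; python3 st.py
```

```text
time_s: 29.48
tool_pos: [0.4742, 0.0785, 0.174]
tool_rot: [-179.8, -0.0, -6.1]
force: [-2.1, 2.3, -1.5]
grip_width: 0.0001
axis in tool 0.0176 0.0399 q [ -80.8   -2.6   68.1  113.8    2.4   67.2 -109.7] tau [0.44 0.77 0.01]
```

```bash
python3 -m creep '[{"tx":-0.0007,"ty":0,"tz":0,"rx":0,"ry":0,"rz":0},{"tx":-0.0007,"ty":0,"tz":0,"rx":0,"ry":0,"rz":0},{"tx":-0.0007,"ty":0,"tz":0,"rx":0,"ry":0,"rz":0},{"tx":-0.0007,"ty":0,"tz":0,"rx":0,"ry":0,"rz":0},{"tx":-0.0007,"ty":0,"tz":0,"rx":0,"ry":0,"rz":0},{"tx":-0.0007,"ty":0,"tz":0,"rx":0,"ry":0,"rz":0}]'; python3 st.py
```

```text
time_s: 30.22
tool_pos: [0.4706, 0.0787, 0.1744]
tool_rot: [-179.8, -0.1, -6.1]
force: [-1.0, -0.3, 0.2]
grip_width: 0.0009
axis in tool 0.0212 0.0397 q [ -80.8   -4.    67.3  114.2    3.8   67.3 -111.1] tau [0.   0.18 0.  ]
```

```bash
python3 -m creep '[{"tx":-0.008,"ty":0,"tz":0,"rx":0,"ry":0,"rz":0},{"tx":0,"ty":0,"tz":-0.03,"rx":0,"ry":0,"rz":0},{"tx":0,"ty":0,"tz":-0.04,"rx":0,"ry":0,"rz":0},{"tx":0,"ty":0,"tz":-0.02,"rx":0,"ry":0,"rz":0},{"tx":-0.003,"ty":-0.03,"tz":0,"rx":0,"ry":0,"rz":0},{"tx":-0.003,"ty":-0.04,"tz":0,"rx":0,"ry":0,"rz":0},{"tx":0,"ty":-0.04,"tz":0,"rx":0,"ry":0,"rz":-3},{"tx":0,"ty":-0.04,"tz":0,"rx":0,"ry":0,"rz":-5},{"tx":0,"ty":-0.04,"tz":0,"rx":0,"ry":0,"rz":-5},{"tx":0,"ty":-0.01,"tz":0,"rx":0,"ry":0,"rz":-5},{"tx":0,"ty":0,"tz":0,"rx":0,"ry":0,"rz":0}]'; python3 st.py 18; python3 ang.py; python3 -c "
from h import *
save(env.read_camera('top'),'t18',(190,140,370,290),4)
A=cv2.imread('pics/top0.png').astype(int)
B=cv2.cvtColor(env.read_camera('top')['pixels'],cv2.COLOR_RGB2BGR).astype(int)
for n,(x0,y0,x1,y1) in dict(glue=(188,182,218,212),tape=(325,198,365,238),brush=(245,150,325,185),book=(238,184,305,196)).items():
  d=abs(A-B)[y0:y1,x0:x1].max(2); print(n,d.mean().round(1),d.max(),(d>40).sum())"
```

```text
time_s: 31.6
tool_pos: [0.4673, 0.2802, 0.2645]
tool_rot: [-179.9, -0.1, 12.0]
force: [-0.0, -0.1, -0.2]
grip_width: 0.0007
axis in tool -0.0307 0.2421 q [ -86.1    6.6   57.    98.5   -5.7   77.9 -106.2] tau [-0.07  0.15 -0.03]
31.7 (np.float64(87.86588010349247), array([0.4875, 0.0348]), 171, np.float64(0.099))
glue 21.2 69 134
tape 15.9 21 0
brush 15.3 20 0
book 17.0 68 27
```

View pics/t18.png

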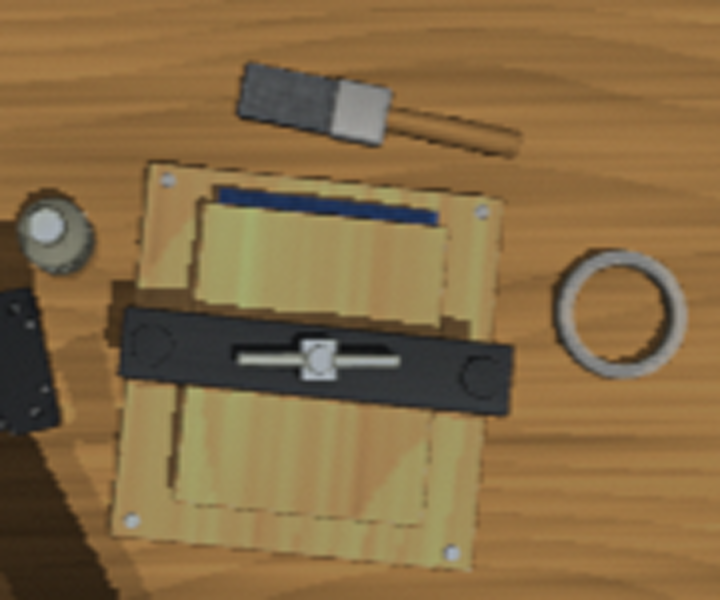

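```bash
python3 -c "
from h import *
A=cv2.imread('pics/top0.png'); c=env.read_camera('top'); B=cv2.cvtColor(c['pixels'],cv2.COLOR_RGB2BGR)
for n,(x0,y0,x1,y1) in dict(glue=(190,184,216,212),tape=(326,199,364,237),book=(238,184,305,196)).items():
  r=cv2.matchTemplate(B[y0-6:y1+6,x0-6:x1+6],A[y0:y1,x0:x1],cv2.TM_CCOEFF_NORMED); _,v,_,p=cv2.minMaxLoc(r); print(n,v,p)
cv2.imwrite('pics/gl.png',cv2.resize(np.hstack([A[180:216,186:222],B[180:216,186:222]]),None,fx=8,fy=8,interpolation=cv2.INTER_CUBIC))"
python3 ang.py
```

```text
glue 0.7942126989364624 (6, 6)
tape 0.9990517497062683 (6, 6)
book 0.9703502058982849 (6, 6)
31.9 (np.float64(87.82324796374992), array([0.4876, 0.0349]), 172, np.float64(0.099))
```

View pics/gl.png

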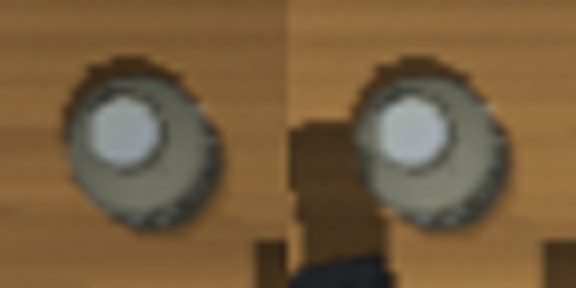

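The glue is in the same place; only the robot's shadow differs. Tape, book and brush are also unmoved, the screw is still, and the arm is clear at zero force. Handing in.

```bash
python3 -c "
from cell import env
print(env.sign_off())"
```

```text
the job is handed in; nothing more can be done
None
```

I screwed the press down to its hard stop, but the screw sprang back about 34° (0.6 rad) once I let go. The platen now rests on the book lightly, at about the point where it first touched, rather than at full pressure.

**What I did:** I pushed the wings clockwise with the closed fingertips, always from one side. The first stroke was half a turn on one wing. The second was on the other wing until the screw stopped. There the last 4 mm of command moved the tool only 0.3 mm, and the force on the fingers reached about 62 N.

**The spring-back:** Above first contact the screw acts like a spring, so friction could not hold it at the stop. By my estimate the stop is at a wing direction near 54–55°, and after release the wings stood at 88.9°. A gentle re-press with a very slow release improved that by only about 1°, to 87.8°. That is about 4.6 rad (roughly 4.60 to 4.65), against a first contact of about 4.6 and a stop of 5.2.

**Final checks:**
- **Screw:** it is still; two readings 0.2 s apart agreed.
- **Book, glue and tape:** image matching showed no shift. The glue matched less well, but only the robot's shadow over it had changed.
- **Brush:** no visible change in the top view.
- **Arm:** it is clear, at about zero force, at 32 s on the clock.
- **Joint range:** during one retreat joint 7 reached −154.2°, right at its −154.24° limit. It did not read past the limit, and I backed it off straight away.

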